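Sweep the crushed cans into the bench bay

ROBOT

A 6-joint arm with a two-finger parallel gripper is mounted at the origin on the work surface. World frame = base frame: x ahead of the robot, y to its left, z up, the work surface at z = 0. Lengths are in m, angles in rad, forces in N, time in s.
With the tool pointing down it reaches from about 0.35 to 0.975 m from the base axis. Payload 4.9 kg.
Tool frame: the origin (TCP) lies on the centre line of the jaws, within the pads' length; the fingertips stand 25 mm ahead of it and the grasp point (between the pads) lies 6 mm ahead of it; z points along the fingers, y is the line along which they close (so a half turn about z gives the same grasp; the last joint's range is limited). The gripper opens to 85 mm and grips with 20 to 120 N. Pads are 22 mm wide; open, the fingers measure 114 mm over their backs; the gripper's body (76 mm by 85 mm) begins 54 mm behind the grasp point. The pads swing forward as they close: fully open they stand 13 mm farther back than shut.
Start: joints at [1.031, 0.053, 1.613, -0, 1.476, -0.119], TCP at [0.255, 0.57, 0.256] pointing down, gripper open.
Joint ranges: [-3.01, 3.01], [-1.01, 2.22], [0.06, 2.58], [-1.02, 4.17], [0.09, 2.62], [-3.14, 3.14]. Speed limits (rad/s): [2.57, 2.57, 3.14, 3.14, 3.14, 3.14].

INTERFACE

Orientations are given as a unit quaternion [w, x, y, z].
In Python, from plant import state, grab_frame, get_calibration, job gives the robot as it stands. The module is installed in compiled form; this text tells all that it offers.
- The arm moves only by the tool move_arm, never from a script. Its argument "targets" is a list that holds one entry, the list of rows, each a list of 5 numbers: the opening in per cent of the stroke, from 0 (shut) to 100 (fully open), then the shift along the tool's x, y, z as a fraction of full scale, then the turn about the tool's z as a fraction of full scale. A call has 1 to 5 rows; each row shifts and turns the commanded pose from where the row before left it, along the tool's axes as they then stand; what a row does not reach is not made up. Full scale, the value 1, is 0.6 m for a shift and 6 degrees for a turn. A row lasts 1/12 s, in which the tool goes at most 41.7 mm and 7.16 degrees, less where a joint would pass 70% of its speed; a pose out of reach is approached as far as the arm can. A call with a number of a shift or a turn outside -1 to 1 is refused whole. A call with a gripper value outside its range is refused whole. The fingers move at their own pace and stop on an object; the grip force is fixed at half the most. Time passes only in rows, so rows that do not move let the fingers close. It gives the time, the measured TCP pose, the force, the opening and the grip force at its end, in the units of the state.
- state(): the state, without advancing time (a new reading comes with each control period).
- grab_frame(name): name is "scene" or "top" or "wrist"; returns the picture (400x640x3 uint8, red, green, blue); there is no depth.
- get_calibration(name): a dict with "vertical_fov" (degrees; the focal length in pixels is half the picture's height over the tangent of half this angle, whatever the lens; pixels are square), "cx", "cy" (the principal point, pixels), "dist_coeffs" ([k1, k2, p1, p2, k3] as OpenCV has them; the pictures are not rectified), "R" (3x3) and "t" (3): a world point X has camera coordinates R X + t. Camera axes: x right, y down, z forward; pixel columns grow to the right and rows downward; lengths in m; the calibration is good to about 2 mm. A picture is of the moment at which its call begins: read the wrist's pose just before it. get_calibration takes no time and is no camera call; for the wrist camera it gives the pose at the moment of the call.
- job.job_done(): hands the job in; it is judged then, once.
The state is a dict: "time": time; "joint_pos": joint angles; "joint_vel": joint speeds; "joint_efforts": joint torques, N m; "tool_pos": TCP position; "tool_rot": TCP orientation; "contact_force": force on the tool from outside, world axes, zero at the start; "ft_torque": the same for the moment, N m; "gripper_width": opening from 0.0 (shut) to 1.0 (fully open); "grasp_force": force on a finger pad.
Only numpy, scipy, OpenCV 4.12 (cv2) and the standard library are available. Lean on these libraries where they do the work, as an engineer would, in place of code of your own. Each camera call takes 0.05 s, during which the arm holds its last target. There are 200 camera calls.

TASK

Sweep the three crushed drink cans along the bench top into the three-sided wooden bay, so that each lies flat and completely inside it, past the front ends of the side battens. Push them with the fingers: never lift one off the bench or tip it up. Leave the other tins, can, tub, jar, bottle and wrench standing or lying where they are.

Things in the scene. Friction and masses are not known exactly. Their poses are not given: they have to be found in the camera images.
- bay: three-sided bay of wooden battens fixed to the bench; bare bench inside, no sill. Origin on the bench top at the centre of the enclosed area: 280 mm wide (its x) by 150 mm deep (its y). Inner faces of the side battens at x = -140, +140 mm, of the back batten at y = +75 mm; open mouth at y = -75 mm (front ends of the side battens). Battens 18 mm thick, 40 mm high.
- crushed_a: one of three alike crushed aluminium drink cans: a pleated flat round puck lying flat, 66 mm diameter, 24 mm high, about 15 g, slides on the bench. Origin at the centre of its underside, z up.
- crushed_b: one of three alike crushed aluminium drink cans: a pleated flat round puck lying flat, 66 mm diameter, 24 mm high, about 15 g, slides on the bench. Origin at the centre of its underside, z up.
- crushed_c: one of three alike crushed aluminium drink cans: a pleated flat round puck lying flat, 66 mm diameter, 24 mm high, about 15 g, slides on the bench. Origin at the centre of its underside, z up.
- fish_tin: bystander, loose: flat round steel fish tin with a ring pull, 84 mm diameter, 34 mm high (wider and taller than a crushed can, smooth-sided). Origin at the centre of its underside.
- yoghurt_tub: bystander, loose: small open white plastic yoghurt tub, 56 mm diameter at the foot, 72 mm at the rim, 60 mm high. Origin at the centre of its underside.
- steel_tin: bystander, loose: tall ribbed steel food tin, 74 mm diameter, 110 mm high. Origin at the centre of its underside.
- whole_can: bystander, loose: uncrushed aluminium drink can standing upright, 66 mm diameter, 115 mm high. Origin at the centre of its underside.
- green_bottle: bystander, loose: empty green glass bottle, 72 mm diameter, 245 mm high. Origin at the centre of its underside.
- jar: bystander, loose: glass jar with a steel lid, 74 mm diameter, 100 mm high. Origin at the centre of its underside.
- wrench: bystander, loose: steel wrench lying flat, about 190 mm long along its own x; origin at the middle of its underside
Not all that is in view belongs to the job. Leave any red look-alike of the crushed_c alone.

How it is judged:
By the outcome, as a careful person would: the job done as asked, in the order asked, and still so for the second after the job is handed in, with the robot touching nothing.
It also fails if it takes over 64 s, if anything falls off the work surface, if the arm or the gripper's body presses on something with over 40 N, if the wrist force passes 120 N, or if a joint passes its speed limit or range.

## Working session

There is one attempt and no reset: what is moved stays moved. The work goes in short steps, Python scripts to look and compute and a tool call to move; the robot and the scene stay as the last step left them, time stands still between calls to the robot, and variables do not carry over. Pictures are saved under pics/ and viewed, at most 13 in all, crops included, and the job is handed in when it is done.

Besides the shell and the picture viewer there is one more tool, called as a command line: name --argument value ..., lists and objects as JSON in quotes. move_arm: Moves the arm, as the interface text tells. Shift numbers are shares of 0.6 m and turn numbers shares of 6 degrees, none past 1 either way. Its arguments: {"type":"object","properties":{"targets":{"type":"array"}},"required":["targets"]}

```bash
mkdir -p pics; cat > h.py <<'E'
import numpy as np, cv2
from plant import state, grab_frame, get_calibration, job
def save(name,f):
    im=grab_frame(name); cv2.imwrite('pics/'+f,im[:,:,::-1]); return im
def world(name,px,z=0.0,c=None):
    c=c or get_calibration(name); f=200/np.tan(np.radians(c['vertical_fov'])/2)
    K=np.array([[f,0,c['cx']],[0,f,c['cy']],[0,0,1]])
    u=cv2.undistortPoints(np.array(px,float).reshape(-1,1,2),K,np.array(c['dist_coeffs'],float)).reshape(-1,2)
    R=np.array(c['R']);t=np.array(c['t']);o=-R.T@t
    d=np.c_[u,np.ones(len(u))]@R
    return o+d*((z-o[2])/d[:,2])[:,None]
E
python3 - <<'E'
from h import *
save('top','top.png');save('scene','scene.png')
s=state();print(s['time'],s['tool_pos'],s['tool_rot'],s['gripper_width'])
E
```

```text
0.1 [0.25503038 0.57003248 0.25515655] [-3.08621297e-04  2.08846160e-01  9.77948059e-01 -8.83431332e-04] 0.9965111402416269
```

View pics/top.png

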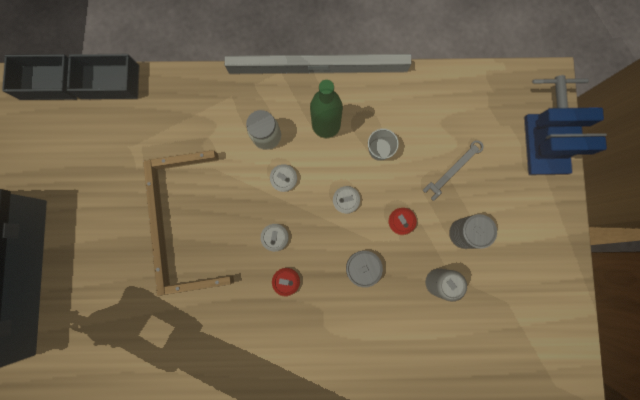

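View pics/scene.png

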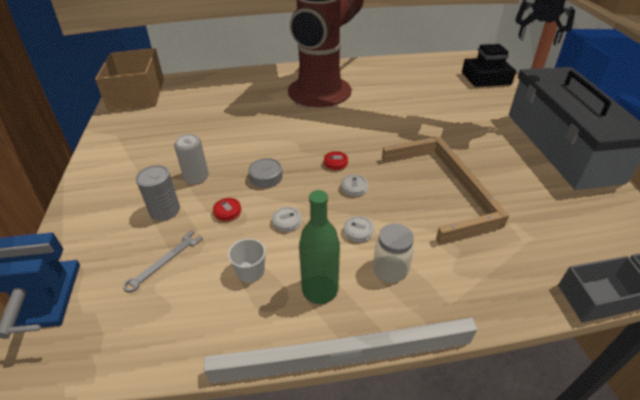

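The top view shows the silver crushed cans at about (284,178), (347,200) and (275,237). The red look-alikes are at (403,221) and (286,282). The bay is on the left with its mouth facing right.

```bash
python3 - <<'E'
from h import *
im=cv2.imread('pics/top.png')[80:320,130:450]
cv2.imwrite('pics/crop.png',cv2.resize(im,None,fx=2.5,fy=2.5,interpolation=cv2.INTER_CUBIC))
g=lambda n,p,z:print(n,world('top',p,z)[:,:2].round(3).tolist())
g('cans',[(284,178),(347,200),(275,237)],.024)
g('red',[(403,221),(286,282)],.024)
g('bay outer/inner',[(147,159),(216,151),(216,157),(158,166),(164,285),(231,277),(232,284),(158,294)],.04)
g('fish',[(365,267)],.034);g('jar',[(262,124)],.1);g('bottle',[(326,87)],.245);g('tub',[(383,144)],.06)
g('tin',[(480,231)],.11);g('can',[(453,286)],.115);g('wrench',[(433,190),(477,147)],.0)
E
```

```text
cans [[0.642, -0.016], [0.587, -0.165], [0.502, 0.006]]
red [[0.535, -0.296], [0.398, -0.02]]
bay outer/inner [[0.689, 0.304], [0.706, 0.143], [0.692, 0.143], [0.672, 0.278], [0.397, 0.255], [0.412, 0.104], [0.397, 0.101], [0.377, 0.267]]
fish [[0.43, -0.203]]
jar [[0.752, 0.026]]
bottle [[0.778, -0.117]]
tub [[0.713, -0.25]]
tin [[0.506, -0.445]]
can [[0.391, -0.38]]
wrench [[0.612, -0.377], [0.718, -0.491]]
```

View pics/crop.png

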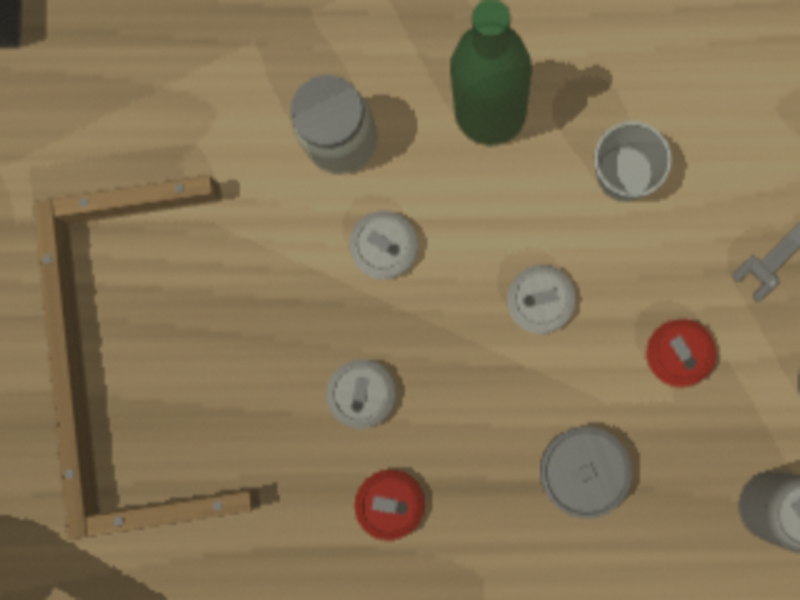

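move_arm --targets '[[[50,0,0,0,1],[50,0,0,0,1],[50,0,0,0,1],[50,0,0,0,1],[50,0,0,0,1]]]'

```text
time: 0.52
tool_pos: [0.2551, 0.5702, 0.2555]
tool_rot: [-0.0, 0.457, 0.889, -0.001]
contact_force: [-0.3, 0.6, -0.2]
gripper_width: 0.497
grasp_force: 0.0
```

move_arm --targets '[[[50,0,0,0,1],[50,0,0,0,1],[50,0,0,0,1],[50,0,0,0,1],[50,0,0,0,0.67]]]'

```text
time: 0.93
tool_pos: [0.2551, 0.5702, 0.2556]
tool_rot: [0.0, 0.659, 0.752, -0.001]
contact_force: [0.7, -0.3, 0.5]
gripper_width: 0.5
grasp_force: 0.0
```

```bash
cat >> h.py <<'E'
O=np.array([.542,.198]);W=np.array([.990,.138]);N=np.array([-.138,.990])
def uv(p): d=np.array(p)[:2]-O; return (d@W).round(4),(d@N).round(4)
def rep():
    from scipy.spatial.transform import Rotation as R
    s=state();q=s['tool_rot'];M=R.from_quat([*q[1:],q[0]]).as_matrix()
    print(round(s['time'],2),'uv',uv(s['tool_pos']),'z',s['tool_pos'][2].round(4),'xhead',np.degrees(np.arctan2(M[1,0],M[0,0])).round(2),'tilt',M[:,2].round(3),'g',round(s['gripper_width'],3),s['contact_force'].round(1))
E
python3 -c "
from h import *
rep()"
```

```text
0.93 uv (np.float64(-0.2326), np.float64(0.408)) z 0.2556 xhead 97.6 tilt [-0.001 -0.001 -1.   ] g 0.5 [ 0.7 -0.3  0.5]
```

move_arm --targets '[[[50,-0.064,0.016,0,0],[50,-0.064,0.016,0,0],[50,-0.064,0.016,0,0],[50,-0.064,0.016,0,0],[50,-0.064,0.016,0,0]]]'

```text
time: 1.35
tool_pos: [0.3291, 0.3851, 0.2556]
tool_rot: [0.0, 0.657, 0.754, -0.0]
contact_force: [0.5, 0.3, 0.5]
gripper_width: 0.495
grasp_force: 0.0
```

move_arm --targets '[[[50,-0.064,0.016,0,0],[50,-0.064,0.016,0,0],[50,-0.064,0.016,0,0],[50,-0.064,0.016,0,0],[50,-0.064,0.016,0,0]]]'

```text
time: 1.77
tool_pos: [0.403, 0.2014, 0.256]
tool_rot: [-0.0, 0.657, 0.754, -0.0]
contact_force: [1.2, 0.2, 0.1]
gripper_width: 0.499
grasp_force: 0.0
```

move_arm --targets '[[[50,-0.064,0.016,0,0],[50,-0.064,0.016,0,0],[50,-0.064,0.016,0,0],[50,-0.064,0.016,0,0],[50,-0.064,0.016,0,0]]]'

```text
time: 2.18
tool_pos: [0.4768, 0.0176, 0.2559]
tool_rot: [-0.0, 0.657, 0.754, -0.0]
contact_force: [0.7, 0.7, -0.3]
gripper_width: 0.505
grasp_force: 0.0
```

move_arm --targets '[[[50,-0.064,0.016,0,0],[50,-0.064,0.016,0,0],[50,0,0,0.06,0],[50,0,0,0.06,0],[50,0,0,0.06,0]]]'

```text
time: 2.6
tool_pos: [0.5067, -0.0549, 0.1474]
tool_rot: [0.001, 0.658, 0.753, 0.0]
contact_force: [-0.4, 0.7, -0.3]
gripper_width: 0.504
grasp_force: 0.0
```

```bash
python3 - <<'E'
from h import *
rep()
c=get_calibration('wrist');save('wrist','w1.png');np.save('c1.npy',c,allow_pickle=True)
E
```

```text
2.6 uv (np.float64(-0.0699), np.float64(-0.2455)) z 0.1474 xhead 97.76 tilt [ 0.001 -0.    -1.   ] g 0.504 [-0.4  0.7 -0.3]
```

View pics/w1.png

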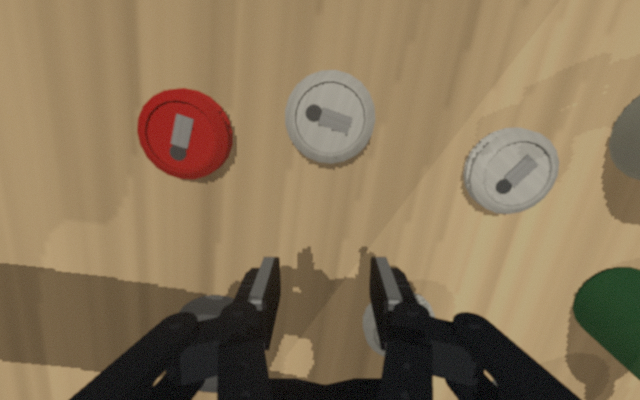

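The wrist view shows crushed can C ahead at (330,117), can A at (510,170), and the red one at (185,134). The fingers are centred near x=325, with can B behind them at about (395,320).

```bash
python3 - <<'E'
from h import *
c=np.load('c1.npy',allow_pickle=True).item()
for n,p in dict(C=(330,113),A=(511,166),red=(183,131)).items(): print(n,uv(world('wrist',[p],.022,c)[0]))
print('bottom edge C,A',uv(world('wrist',[(331,165)],.01,c)[0]),uv(world('wrist',[(505,214)],.01,c)[0]))
for z in (.11,.12,.13): print('tips',z,[uv(q) for q in world('wrist',[(278,258),(372,258)],z,c)])
E
```

```text
C (np.float64(-0.0657), np.float64(-0.1785))
A (np.float64(0.067), np.float64(-0.2166))
red (np.float64(-0.1698), np.float64(-0.1907))
bottom edge C,A (np.float64(-0.0646), np.float64(-0.218)) (np.float64(0.0759), np.float64(-0.2587))
tips 0.11 [(np.float64(-0.0937), np.float64(-0.2449)), (np.float64(-0.0454), np.float64(-0.2451))]
tips 0.12 [(np.float64(-0.0921), np.float64(-0.2396)), (np.float64(-0.047), np.float64(-0.2398))]
tips 0.13 [(np.float64(-0.0906), np.float64(-0.2343)), (np.float64(-0.0485), np.float64(-0.2345))]
```

move_arm --targets '[[[50,0,0,0.06,0],[50,0,0,0.06,0],[50,0,0,0.05,0],[50,0,0,0.015,0],[50,0,0,0,0]]]'

```text
time: 3.07
tool_pos: [0.504, -0.0531, 0.0349]
tool_rot: [-0.003, 0.657, 0.754, -0.001]
contact_force: [-0.1, -0.1, -0.2]
gripper_width: 0.5
grasp_force: 0.0
```

move_arm --targets '[[[50,0.02,0,0,0],[50,0.02,0,0,0],[50,0.03,-0.001,0,0],[50,0.03,-0.001,0,0],[50,0.03,-0.002,0,0]]]'

```text
time: 3.48
tool_pos: [0.4949, 0.0247, 0.0403]
tool_rot: [0.002, 0.657, 0.754, 0.002]
contact_force: [-0.2, 0.5, 0.1]
gripper_width: 0.5
grasp_force: 0.1
```

```bash
python3 - <<'E'
from h import *
rep()
c=get_calibration('wrist');save('wrist','w2.png');np.save('c2.npy',c,allow_pickle=True)
E
```

```text
3.48 uv (np.float64(-0.0705), np.float64(-0.1651)) z 0.0403 xhead 97.89 tilt [ 0.005 -0.    -1.   ] g 0.5 [-0.2  0.5  0.1]
```

View pics/w2.png

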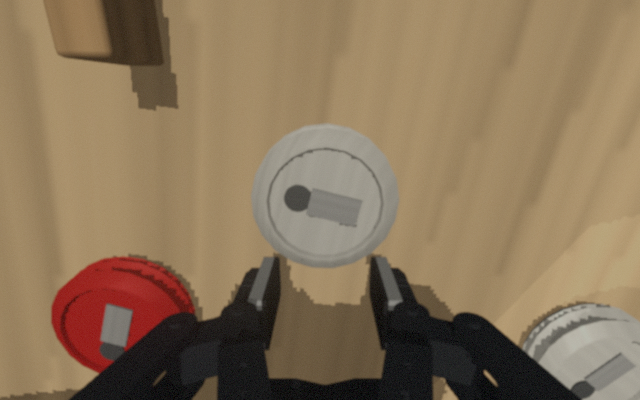

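The can is cradled between the two fingers at (325,195), and the fingers are clear of the red one.

move_arm --targets '[[[50,0.02,0,0.01,0],[50,0.03,-0.002,0,0],[50,0.03,-0.002,0,0],[50,0.03,-0.002,0,0],[50,0.03,-0.002,0,0]]]'

```text
time: 3.95
tool_pos: [0.4776, 0.107, 0.0325]
tool_rot: [0.001, 0.657, 0.754, 0.001]
contact_force: [-0.1, -0.1, 0.4]
gripper_width: 0.498
grasp_force: 0.1
```

move_arm --targets '[[[50,0.03,-0.002,0,0],[50,0.03,-0.002,0,0],[50,0.025,0,0,0],[50,0.02,0,0,0],[50,0.01,0,0,0]]]'

```text
time: 4.37
tool_pos: [0.4655, 0.1754, 0.0322]
tool_rot: [0.0, 0.656, 0.754, 0.001]
contact_force: [-0.4, 0.3, -0.1]
gripper_width: 0.498
grasp_force: 0.1
```

```bash
python3 - <<'E'
from h import *
rep()
c=get_calibration('wrist');save('wrist','w3.png');np.save('c3.npy',c,allow_pickle=True)
E
```

```text
4.37 uv (np.float64(-0.0788), np.float64(-0.0119)) z 0.0322 xhead 97.95 tilt [ 0.002  0.001 -1.   ] g 0.498 [-0.4  0.3 -0.1]
```

View pics/w3.png

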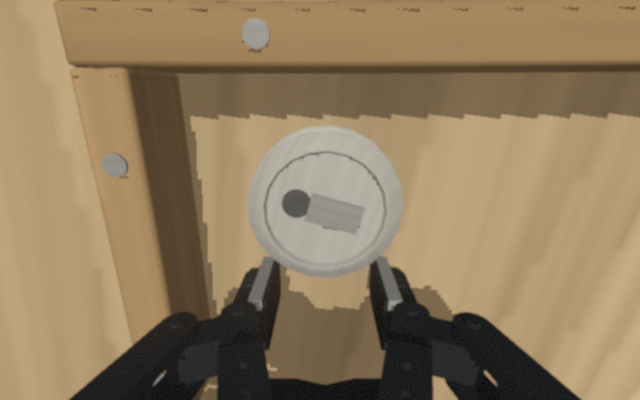

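Can C is inside the bay at (325,200), clear of the back and side battens.

move_arm --targets '[[[50,-0.03,0,0,0],[50,0,0,-0.06,0],[50,0,0,-0.06,0],[50,-0.053,0.031,0,0],[50,-0.053,0.031,0,0]]]'

```text
time: 4.83
tool_pos: [0.5158, 0.0978, 0.1073]
tool_rot: [0.003, 0.656, 0.755, 0.003]
contact_force: [0.1, 0.3, -0.7]
gripper_width: 0.503
grasp_force: 0.0
```

move_arm --targets '[[[50,-0.053,0.031,0,0],[50,-0.053,0.031,0,0],[50,-0.053,0.031,0,0],[50,-0.053,0.031,0,0],[50,-0.053,0.031,0,0]]]'

```text
time: 5.25
tool_pos: [0.6281, -0.0491, 0.1035]
tool_rot: [0.0, 0.657, 0.754, 0.0]
contact_force: [0.0, 0.8, 0.4]
gripper_width: 0.506
grasp_force: 0.0
```

move_arm --targets '[[[50,-0.053,0.031,0,0],[50,0,0,0,0],[50,0,0,0,0]]]'

```text
time: 5.5
tool_pos: [0.6507, -0.078, 0.1033]
tool_rot: [0.0, 0.658, 0.753, 0.0]
contact_force: [-1.3, 1.1, 0.3]
gripper_width: 0.5
grasp_force: 0.0
```

```bash
python3 - <<'E'
from h import *
rep()
c=get_calibration('wrist');save('wrist','w4.png');np.save('c4.npy',c,allow_pickle=True)
E
```

```text
5.5 uv (np.float64(0.0695), np.float64(-0.2882)) z 0.1033 xhead 97.68 tilt [ 0. -0. -1.] g 0.5 [-1.3  1.1  0.3]
```

View pics/w4.png

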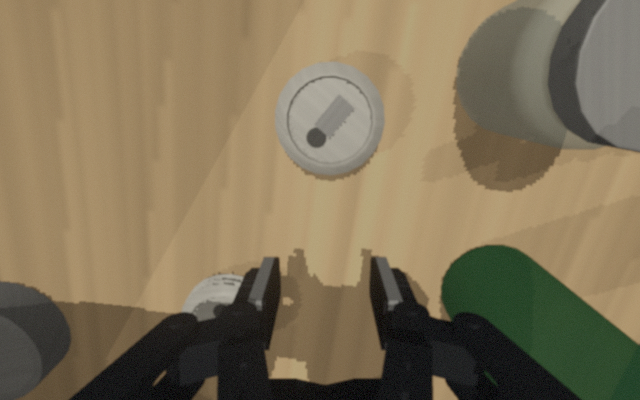

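Can A is straight ahead at (330,118). B's far edge is at about (225,275), the bottle is on the right at (445,290), and the jar is at (590,70).

```bash
python3 - <<'E'
from h import *
c=np.load('c4.npy',allow_pickle=True).item()
print('A',uv(world('wrist',[(330,116)],.022,c)[0]),'B far',uv(world('wrist',[(222,274)],.02,c)[0]),'B left',uv(world('wrist',[(183,310)],.02,c)[0]))
print('jar left',uv(world('wrist',[(457,85)],.03,c)[0]),'bottle left', [uv(world('wrist',[(443,290)],z,c)[0]) for z in (.02,.1)])
E
```

```text
A (np.float64(0.073), np.float64(-0.2201)) B far (np.float64(-0.0), np.float64(-0.3239)) B left (np.float64(-0.0303), np.float64(-0.3524))
jar left (np.float64(0.1405), np.float64(-0.2039)) bottle left [(np.float64(0.151), np.float64(-0.337)), (np.float64(0.1186), np.float64(-0.2846))]
```

move_arm --targets '[[[50,0,0,0.05,0],[50,0,0,0.05,0],[50,0,0,0.018,0],[50,0.02,0,0,0],[50,0.02,0,0,0]]]'

```text
time: 5.97
tool_pos: [0.6457, -0.0507, 0.0323]
tool_rot: [-0.001, 0.657, 0.754, -0.0]
contact_force: [0.2, 0.1, 1.1]
gripper_width: 0.497
grasp_force: 0.0
```

move_arm --targets '[[[50,0.03,0,0,0],[50,0.03,0,0,0],[50,0.03,0,0,0],[50,0.03,0,0,0],[50,0.03,0,0,0]]]'

```text
time: 6.38
tool_pos: [0.6353, 0.0395, 0.0355]
tool_rot: [0.002, 0.656, 0.754, 0.001]
contact_force: [-0.3, 0.3, 0.6]
gripper_width: 0.505
grasp_force: 0.0
```

```bash
python3 -c "
from h import *
rep()"
```

```text
6.38 uv (np.float64(0.0705), np.float64(-0.1698)) z 0.0355 xhead 97.94 tilt [ 0.004  0.    -1.   ] g 0.505 [-0.3  0.3  0.6]
```

move_arm --targets '[[[50,0.03,0.002,0.003,0],[50,0.03,0.002,0,0],[50,0.03,0.002,0,0],[50,0.03,0.002,0,0],[50,0.03,0.002,0,0]]]'

```text
time: 6.8
tool_pos: [0.6287, 0.1298, 0.0338]
tool_rot: [0.001, 0.656, 0.754, 0.002]
contact_force: [0.3, 0.4, -0.3]
gripper_width: 0.498
grasp_force: 0.0
```

move_arm --targets '[[[50,0.03,0.002,0,0],[50,0.025,0.002,0,0],[50,0.025,0,0,0],[50,0.02,0,0,0],[50,0.01,0,0,0]]]'

```text
time: 7.22
tool_pos: [0.6212, 0.1949, 0.0316]
tool_rot: [0.0, 0.656, 0.754, 0.001]
contact_force: [-0.5, 0.3, 0.0]
gripper_width: 0.501
grasp_force: 0.2
```

```bash
python3 - <<'E'
from h import *
rep()
c=get_calibration('wrist');save('wrist','w5.png');np.save('c5.npy',c,allow_pickle=True)
E
```

```text
7.22 uv (np.float64(0.078), np.float64(-0.014)) z 0.0316 xhead 97.96 tilt [ 0.001  0.    -1.   ] g 0.501 [-0.5  0.3  0. ]
```

View pics/w5.png

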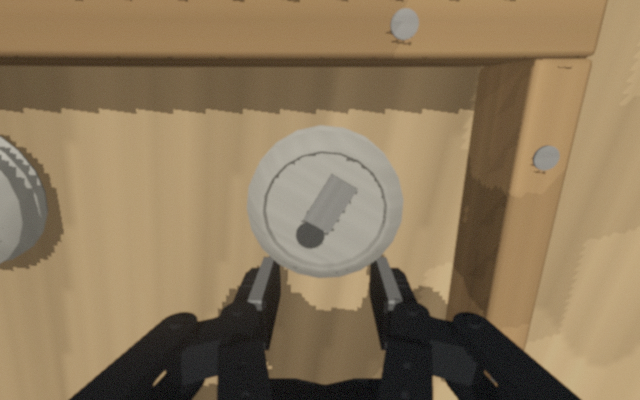

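Can A is also inside, at (325,200), clear of the battens, and can C is still in place on the left.

move_arm --targets '[[[50,-0.03,0,0,0],[50,0,0,-0.06,0],[50,0,0,-0.06,0],[50,-0.062,-0.0133,0,0],[50,-0.062,-0.0133,0,0]]]'

```text
time: 7.68
tool_pos: [0.6205, 0.0991, 0.1069]
tool_rot: [0.003, 0.656, 0.755, 0.002]
contact_force: [0.5, 0.4, -0.5]
gripper_width: 0.503
grasp_force: 0.0
```

move_arm --targets '[[[50,-0.062,-0.0133,0,0],[50,-0.062,-0.0133,0,0],[50,-0.062,-0.0133,0,0],[50,-0.062,-0.0133,0,0],[50,-0.062,-0.0133,0,0]]]'

```text
time: 8.1
tool_pos: [0.6034, -0.0929, 0.1028]
tool_rot: [0.0, 0.657, 0.754, -0.0]
contact_force: [0.6, 0.1, 0.4]
gripper_width: 0.498
grasp_force: 0.0
```

move_arm --targets '[[[50,-0.062,-0.0133,0,0],[50,-0.062,-0.0133,0,0],[50,-0.085,-0.0133,0,0],[50,0,0,0,0],[50,0,0,0,0]]]'

```text
time: 8.52
tool_pos: [0.5972, -0.2108, 0.1028]
tool_rot: [0.0, 0.659, 0.752, 0.0]
contact_force: [-0.0, -0.3, -0.5]
gripper_width: 0.496
grasp_force: 0.0
```

```bash
python3 - <<'E'
from h import *
rep()
c=get_calibration('wrist');save('wrist','w6.png');np.save('c6.npy',c,allow_pickle=True)
E
```

```text
8.52 uv (np.float64(-0.0018), np.float64(-0.4123)) z 0.1028 xhead 97.6 tilt [ 0. -0. -1.] g 0.496 [-0.  -0.3 -0.5]
```

View pics/w6.png

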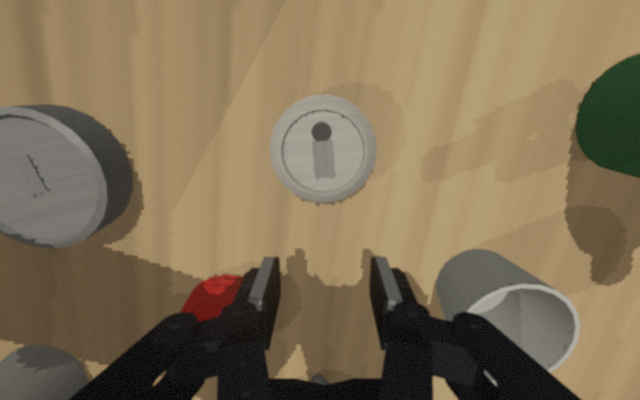

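Can B is ahead at (323,148). The red one's far edge is at (220,277) behind the left finger, and the tub is on the right at (480,250).

```bash
python3 - <<'E'
from h import *
c=np.load('c6.npy',allow_pickle=True).item()
f=lambda p,z:uv(world('wrist',[p],z,c)[0])
print('B',f((323,147),.022),'rear',f((325,205),.012),'red far',f((220,275),.02),'red left',f((182,320),.02),'tub left',f((437,290),.01),f((445,270),.03))
E
```

```text
B (np.float64(-0.0024), np.float64(-0.3618)) rear (np.float64(-0.0014), np.float64(-0.4013)) red far (np.float64(-0.0726), np.float64(-0.4483)) red left (np.float64(-0.1032), np.float64(-0.4843)) tub left (np.float64(0.0792), np.float64(-0.4673)) (np.float64(0.0751), np.float64(-0.4394))
```

move_arm --targets '[[[50,-0.007,0,0.05,0],[50,0,0,0.05,0],[50,0,0,0.018,0],[50,0.02,0,0,0],[50,0.025,0,0,0]]]'

```text
time: 8.98
tool_pos: [0.5942, -0.1841, 0.0316]
tool_rot: [-0.001, 0.657, 0.754, -0.0]
contact_force: [0.7, 0.5, 0.5]
gripper_width: 0.502
grasp_force: 0.0
```

move_arm --targets '[[[50,0.03,0,0,0],[50,0.035,0,0,0],[50,0.035,0,0,0],[50,0.035,0,0,0],[50,0.035,0,0,0]]]'

```text
time: 9.4
tool_pos: [0.5815, -0.082, 0.0345]
tool_rot: [0.002, 0.656, 0.754, 0.001]
contact_force: [0.6, -0.1, 0.2]
gripper_width: 0.496
grasp_force: 0.0
```

move_arm --targets '[[[50,0.035,0,0.003,0],[50,0.035,0,0,0],[50,0.035,0,0,0],[50,0.035,0,0,0],[50,0.035,0,0,0]]]'

```text
time: 9.82
tool_pos: [0.5669, 0.0222, 0.0327]
tool_rot: [0.001, 0.656, 0.755, 0.001]
contact_force: [0.5, -0.1, -1.4]
gripper_width: 0.497
grasp_force: 0.1
```

```bash
python3 - <<'E'
from h import *
rep()
c=get_calibration('wrist');save('wrist','w7.png');np.save('c7.npy',c,allow_pickle=True)
E
```

```text
9.82 uv (np.float64(0.0004), np.float64(-0.1775)) z 0.0327 xhead 97.97 tilt [ 0.004  0.    -1.   ] g 0.497 [ 0.5 -0.1 -1.4]
```

View pics/w7.png

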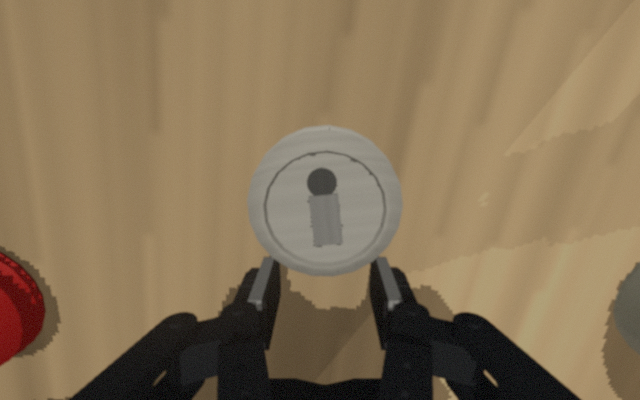

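Can B is cradled at (325,200). I'm finishing the push, then backing off and lifting away.

move_arm --targets '[[[50,0.035,0,0,0],[50,0.035,0,0,0],[50,0.035,0,0,0],[50,0.035,0,0,0],[50,0.035,0,0,0]]]'

```text
time: 10.28
tool_pos: [0.5523, 0.1259, 0.0326]
tool_rot: [0.001, 0.656, 0.754, 0.001]
contact_force: [0.8, -0.1, 0.2]
gripper_width: 0.497
grasp_force: 0.1
```

move_arm --targets '[[[50,0.03,0,0,0],[50,0.025,0,0,0],[50,0.02,0,0,0],[50,0.012,0,0,0],[50,0,0,0,0]]]'

```text
time: 10.7
tool_pos: [0.5448, 0.177, 0.0313]
tool_rot: [0.001, 0.656, 0.755, 0.001]
contact_force: [-0.4, 1.2, -0.0]
gripper_width: 0.499
grasp_force: 0.0
```

move_arm --targets '[[[50,-0.03,0,0,0],[50,0,0,-0.06,0],[50,0,0,-0.06,0],[50,0,0,-0.06,0],[50,0,0,-0.06,0]]]'

```text
time: 11.12
tool_pos: [0.5469, 0.1566, 0.1758]
tool_rot: [0.0, 0.657, 0.754, -0.0]
contact_force: [1.0, -0.5, -0.2]
gripper_width: 0.497
grasp_force: 0.0
```

move_arm --targets '[[[50,0,0,-0.06,0],[50,0,0,-0.06,0],[50,0,0,0,0],[50,0,0,0,0]]]'

```text
time: 11.45
tool_pos: [0.5488, 0.1571, 0.2502]
tool_rot: [0.002, 0.657, 0.754, 0.003]
contact_force: [-0.5, 0.3, -0.2]
gripper_width: 0.502
grasp_force: 0.0
```

```bash
python3 - <<'E'
from h import *
rep()
c=get_calibration('wrist');a=save('wrist','w8.png');b=save('top','t8.png');np.save('c8.npy',c,allow_pickle=True)
cv2.imwrite('pics/fin.png',np.hstack([cv2.resize(x,(400,250),interpolation=cv2.INTER_AREA) for x in(a,b)])[:,:,::-1])
d=cv2.absdiff(cv2.imread('pics/top.png'),cv2.imread('pics/t8.png')).max(2)
for n,(x,y) in dict(jar=(262,124),bottle=(326,110),tub=(383,144),red1=(403,221),red2=(286,282),fish=(365,267),tin=(480,231),can=(453,286),wrench=(455,170)).items(): print(n,(d[y-22:y+22,x-22:x+22]>40).sum())
E
```

```text
11.45 uv (np.float64(0.0011), np.float64(-0.0415)) z 0.2502 xhead 97.83 tilt [ 0.007  0.001 -1.   ] g 0.502 [-0.5  0.3 -0.2]
jar 0
bottle 0
tub 0
red1 0
red2 2
fish 1
tin 0
can 0
wrench 0
```

View pics/fin.png

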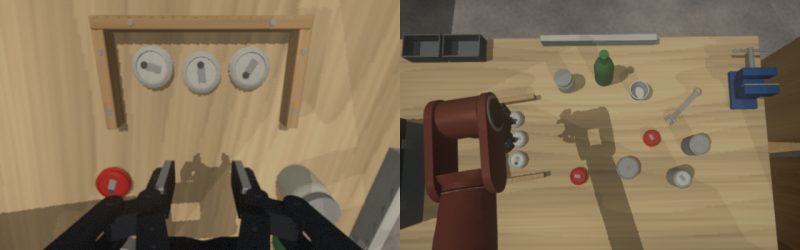

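All three silver cans lie flat inside the bay, well past the batten ends, and the bystanders haven't moved.

```bash
python3 -c "
from h import *
print(job.job_done())"
```

```text
the job is handed in; nothing more can be done
None
```

I swept all three crushed cans flat and fully into the bay, left the bystanders and red look-alikes where they were, and handed the job in at about 11.5 s of the 64 s limit.

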